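# Change the water filter cartridge and hold the reset key

### The job

The filter unit's clear cover is already off: stand the fresh white cartridge with the blue end caps on the upright spindle in its bay, lowering it (not dropping it) fully home on the rubber seat, and let go of it. Then take the red-headed service key from the wooden key block, push it fully home in the lock on the black control pod, working it past the stiff pins, and turn it a quarter turn clockwise, as far as it goes. The lock springs back, so finish still gripping the key and holding it turned, for the filter counter to reset; leave the spent brown cartridge, the mug and the other two keys as they are.

Things in the scene. Friction and masses are not known exactly. Their poses are not given: they have to be found in the camera images.
- filter_unit: Bench-top water filter, fixed: white base 200 (own x) x 320 (own y) x 60 mm high, origin under its centre on the worktop. On top: filter bay (towards own -y) and black control pod with the key lock (towards own +y; 85 x 100 mm, its top 97 mm above the worktop). The bay's collar, outer radius 62 mm, stands 14 mm above the base and leaves a radius of 54 mm free round the spindle.
- seat (a point): Centre of the rubber seat at the foot of the bay's spindle, 64 mm above the worktop; the cartridge's underside rests here when it is fully home. Own axes as the filter unit's.
- spindle_tip (a point): Tip of the upright steel spindle (standpipe), 24 mm in diameter, 70 mm high above the seat; its top 14 mm taper to 12 mm in diameter.
- lock_face (a point): Centre of the lock's brass face on top of the pod, 97 mm above the worktop; the key goes straight down here. Own axes as the filter unit's. Keyway: slot 5.6 mm (own x) by 13.6 mm (own y), mouth countersunk by 2 mm all round, deeper than the 30 mm blade. A steel bezel, radius 24 mm, stands 1.5 mm proud round it.
- lock_pins (a point): Point in the keyway 17 mm below the lock's face, where two spring pins stick out of its narrow ends and catch the blade's tip. They bind: from here to fully home the push needed is some 5 to 15 N, less if the key is rocked a few degrees. Turn the key only when it is fully home: above that a fixed gate blocks it, and turning by force would damage the lock.
- lock_plug (a joint): Turn of the lock in rad: 0 at rest (keyway along the unit's own y), grows clockwise seen from above, stop at 1.57 (a quarter). A spring returns it: 0.02 N m at rest, 0.08 N m at the stop. The key has some 8 degrees of play in the keyway, so it turns about 98 degrees before the lock is at its stop.
- fresh_center (a point): Centre (half-way up, on the axis) of the fresh cartridge: white cylinder with blue end caps, 62 mm in diameter, 125 mm high, with a through bore of 28 mm along its axis; stands upright, loose, about 0.22 kg. Either end may go down.
- spent_center (a point): Centre of the spent cartridge: same shape and size, rusty brown with black end caps, standing upright, loose. Leave it. Which of the two stands nearer the robot varies.
- key_block: Fixed wooden block, 42 (own x) x 150 (own y) x 36 mm high, origin under its centre. Three keys stand in it blade down, 50 mm apart along its own y; which colour stands where varies.
- red_key_head (a point): Centre of the red service key's head. Key upright, 0.03 kg; plastic head 11 mm thick (own x), 28 mm wide (own y), 34 mm high, its centre 25 mm above the shoulder (underside of the steel stop under the head). In the block the shoulder rests on the block's top, head's centre 61 mm above the worktop; fully home in the lock it rests on the lock's face. Works either way round.
- red_key_tip (a point): Tip of the red key's steel blade, 30 mm below its shoulder. Blade 4 mm thick (own x) by 12 mm wide (own y), waisted to a round neck from 5 to 14 mm below the shoulder; the last 5 mm are bevelled to 6 mm wide.
- blue_key_head (a point): Centre of the head of the blue key, same shape, standing in the block. Leave it.
- black_key_head (a point): Centre of the head of the black key, same shape, standing in the block. Leave it.
- mug: Blue mug, 80 mm in diameter, 90 mm high, origin under its centre, handle to its own +y. Leave it.
Things that resemble listed ones, but are neither listed nor needed, are in the scene too. What is shaped like the part that bears red_key_head but green or turquoise is not meant.

How it is judged:
By the outcome, as a careful person would: the job done as asked, in the order asked, and still so for the second after the job is handed in, while the arm keeps its last pose, push and grip.
It also fails if it takes over 72 s, if anything falls off the work surface, if the arm or the gripper's body presses on something with over 40 N, if the wrist force passes 120 N, or if a joint passes its speed limit or range.

### The arm

A 6-joint arm with a two-finger parallel gripper is mounted at the origin on the work surface. World frame = base frame: x ahead of the robot, y to its left, z up, the work surface at z = 0. Lengths are in mm, angles in rad, forces in N, time in s.
With the tool pointing down it reaches from about 300 to 775 mm from the base axis. Payload 14.6 kg.
Tool frame: the origin (TCP) lies between the finger pads; the fingertips stand 25 mm ahead of it and the grasp point (between the pads) lies 6 mm ahead of it; z points along the fingers, y is the line along which they close (so a half turn about z gives the same grasp; the last joint's range is limited). The gripper opens to 94 mm and grips with 3 to 60 N. Pads are 16 mm wide; open, the fingers measure 119 mm over their backs; the gripper's body (75 mm by 177 mm) begins 78 mm behind the grasp point.
Start: joints at [1.275, 0.3, 1.521, -0, 1.321, -0.067], TCP at [124.743, 535.657, 230.446] pointing down, gripper open.
Joint ranges: [-3.03, 3.03], [-0.79, 2.21], [0.23, 2.52], [-1.04, 4.18], [0, 3.07], [-2.55, 2.55]. Speed limits (rad/s): [2.22, 2.22, 2.57, 3.14, 3.14, 3.14].

### API

Orientations are given as [roll, pitch, yaw] about the fixed x, y, z axes, in that order (R = Rz(yaw) Ry(pitch) Rx(roll)).
In Python, from cell import manip gives the robot as it stands. The module is installed in compiled form; this text tells all that it offers.
- The arm moves only by the tool step_arm, never from a script. Its argument "series" is one flat list of numbers, 5 for each row, row after row: the shift along the world's x, y, z in mm, then the turn about the world's z in rad, then the closure, from 0 (fully open) to 1 (shut). In form: [dx, dy, dz, spin, jaw, dx, dy, dz, spin, jaw, ...]. A call has 1 to 20 rows; each row shifts and turns the commanded pose from where the row before left it; what a row does not reach is not made up. A row lasts 1/8 s, in which the tool goes at most 62.5 mm and 10.7 degrees, less where a joint would pass 70% of its speed; a pose out of reach is approached as far as the arm can. A call is refused whole if a number of a shift passes 62.5 or a number of a turn 0.188, either way. A call with a gripper value outside its range is refused whole. The fingers move at their own pace and stop on an object; "squeeze" is the grip in N (left out, the last holds). Time passes only in rows, so rows that do not move let the fingers close. It gives the time, the measured TCP pose, the force, the opening and the grip force at its end, in the units of the state.
- manip.read_state(): the state, without advancing time (a new reading comes with each control period).
- manip.camera(name): name is "scene" or "top" or "wrist"; returns (picture, depth): 420x560x3 uint8, blue, green, red; 420x560 float32, mm along the optical axis (not along the pixel's ray), 0 where there is no reading.
- manip.camera_info(name): a dict with "fovy" (degrees; the focal length in pixels is half the picture's height over the tangent of half this angle, whatever the lens; pixels are square), "cx", "cy" (the principal point, pixels), "eye" and "orientation" of the camera in the world. Camera axes: x right, y down, z forward; pixel columns grow to the right and rows downward; lengths in mm; the calibration is good to about 2 mm. A picture is of the moment at which its call begins: read the wrist's pose just before it. camera_info takes no time and is no camera call; for the wrist camera it gives the pose at the moment of the call.
- manip.sign_off(): hands the job in; it is judged then, once.
The state is a dict: "clock": time; "joints": joint angles; "qd": joint speeds; "effort": joint torques, N m; "eef_pos": TCP position; "eef_rot": TCP orientation; "wrist_force": force on the tool from outside, world axes, zero at the start; "moment": the same for the moment, N m; "finger_gap": finger opening in mm; "finger_force": force on a finger pad.
Only numpy, scipy, OpenCV 4.12 (cv2) and the standard library are available. Lean on these libraries where they do the work, as an engineer would, in place of code of your own. Each camera call takes 0.05 s, during which the arm holds its last target. There are 200 camera calls.

## Working session

There is one attempt and no reset: what is moved stays moved. The work goes in short steps, Python scripts to look and compute and a tool call to move; the robot and the scene stay as the last step left them, time stands still between calls to the robot, and variables do not carry over. Pictures are saved under pics/ and viewed, at most 10 in all, crops included, and the job is handed in when it is done.

Besides the shell and the picture viewer there is one more tool, called after "Emit:" as name(argument=value, ...) on one line, values as JSON. step_arm: Moves the arm, as the interface text tells. Its arguments: {"type":"object","properties":{"series":{"type":"array"},"squeeze":{"type":"number"}},"required":["series"]}

```bash
mkdir -p pics; cat > h.py <<'E'
import numpy as np, cv2, pickle
from cell import manip
from scipy.spatial.transform import Rotation as R
def K(i,shape=(420,560)):
    return (shape[0]/2)/np.tan(np.radians(i["fovy"])/2)
def snap(n,tag):
    i=manip.camera_info(n); p,d=manip.camera(n)
    pickle.dump((i,p,d),open(f"{tag}.pkl","wb")); return i,p,d
def load(tag): return pickle.load(open(f"{tag}.pkl","rb"))
def rot(i):
    o=np.array(i["orientation"],float)
    return o if o.shape==(3,3) else R.from_euler("xyz",o).as_matrix()
def cloud(i,d):
    f=K(i); v,u=np.mgrid[:d.shape[0],:d.shape[1]]
    c=np.stack([(u-i["cx"])/f*d,(v-i["cy"])/f*d,d],-1)
    return c@rot(i).T+np.array(i["eye"])
def ray(i,u,v,z):
    f=K(i); r=rot(i)@np.array([(u-i["cx"])/f,(v-i["cy"])/f,1]); e=np.array(i["eye"])
    return e+r*(z-e[2])/r[2]
E
python3 - <<'E'
from h import *
for n in("scene","top"):
    i,p,d=snap(n,n+"0"); print(n,i); cv2.imwrite(f"pics/{n}0.png",p)
print(manip.read_state())
E
```

```text
scene {'fovy': 42.410734151525176, 'cx': 277.8641185827087, 'cy': 210.28967267001582, 'eye': array([1253.77862472,  480.60515242,  798.543582  ]), 'orientation': array([-2.25010386,  0.0195206 ,  2.12127428])}
top {'fovy': 44.08916104187446, 'cx': 281.91133615280677, 'cy': 199.39969727989362, 'eye': array([ 311.47727988,   24.868513  , 1243.8850671 ]), 'orientation': array([-2.94880193, -0.01423788, -1.56694844])}
{'clock': 0.1, 'joints': array([ 1.27538928e+00,  3.00390889e-01,  1.52149653e+00, -1.47454285e-05,
        1.32068891e+00, -6.65726790e-02]), 'qd': array([-0.00120484, -0.00134903, -0.00112712, -0.00035356,  0.00062113,
       -0.0009009 ]), 'effort': array([ 5.06848610e-04, -5.32636929e+01, -3.53284371e+01,  7.09029450e-02,
        2.34229368e-02, -1.01724484e-04]), 'eef_pos': array([124.69691581, 535.47344008, 229.96608162]), 'eef_rot': array([-3.14061021e+00, -5.11856502e-05,  2.91276192e+00]), 'wrist_force': array([ 0.51024632,  0.17274989, -0.42308751]), 'moment': array([-0.00332961,  0.03056031,  0.02378459]), 'finger_force': 0.0, 'finger_gap': 94.1020170645317}
```

View pics/scene0.png

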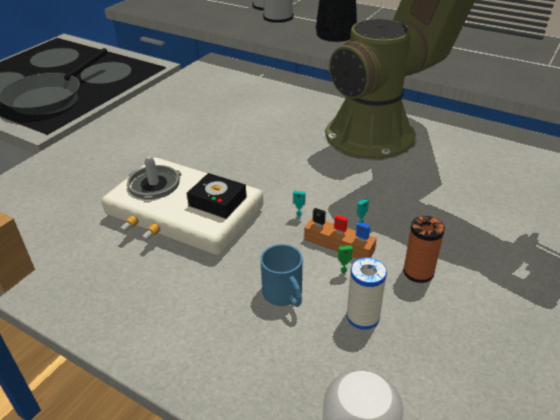

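View pics/top0.png

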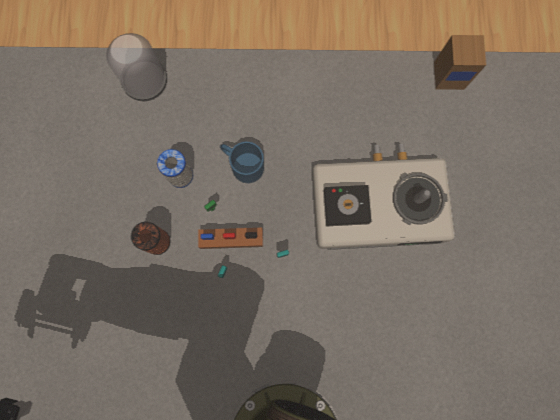

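The scene view shows the red key at (340,223), in the middle of the block between black (319,215) and blue (362,231). The fresh white cartridge is at (367,292) and the spent one at (423,248).

Candidates in the top view:
- **Keys:** red (229,236), blue (207,236), black (251,235). The turquoise (282,254), (223,270) and green (210,205) decoys are not meant.
- **Cartridges:** fresh (172,163), spent (146,236), and a white vase or lamp at (130,50) that is not wanted.

My choice is the red key at (229,236) and the fresh cartridge at (172,163). I'll check it in a crop.

```bash
python3 - <<'E'
from h import *
i,p,d=load("top0")
a=cv2.resize(p[185:285,140:300],None,fx=4.9,fy=3*1.63,interpolation=cv2.INTER_CUBIC)[:295*2]
cv2.imwrite("pics/crop_keys.png",cv2.resize(p[190:280,160:300],(784,504),interpolation=cv2.INTER_CUBIC))
cv2.imwrite("pics/crop_unit.png",cv2.resize(p[150:255,305:460],(775,525),interpolation=cv2.INTER_CUBIC))
for tag in("top0","scene0"):
    i,p,d=load(tag); W=cloud(i,d); hsv=cv2.cvtColor(p,cv2.COLOR_BGR2HSV).astype(int)
    X,Y,Z=W[...,0],W[...,1],W[...,2]; ok=d>0
    def rect(m,n):
        pts=W[m][:,:2].astype(np.float32); print(tag,n,len(pts),W[m][:,2].mean().round(1), pts.mean(0).round(1),end=" ")
        if len(pts)>5: print(cv2.minAreaRect(pts))
    print("table z",np.median(Z[ok&(abs(Z)<15)]))
    reg=ok&(X>250)&(X<700)&(Y<0)&(Y>-420)
    rect(reg&(abs(Z-60)<4)&(hsv[...,1]<90),"base")
    rect(reg&(abs(Z-97)<4)&(hsv[...,2]<70),"pod")
    rect(reg&(Z>125),"spindle")
    sat=hsv[...,1]>120; H=hsv[...,0]
    blk=ok&(X>250)&(X<550)&(Y>0)&(Y<350)
    rect(blk&(abs(Z-36)<4)&(H>4)&(H<20)&sat,"block")
    rect(blk&sat&((H<4)|(H>174))&(Z>68)&(Z<85),"red")
    rect(blk&sat&(H>105)&(H<130)&(Z>68)&(Z<85),"blue")
    rect(blk&(hsv[...,2]<50)&(Z>68)&(Z<85),"black")
    rect(ok&(Y>100)&(X>450)&(X<580)&(abs(Z-125)<5),"fresh")
    rect(ok&(Y>100)&(X<430)&(X>250)&(abs(Z-125)<5),"spent")
    rect(ok&(Y>0)&(Y<220)&(X>400)&(X<580)&(abs(Z-90)<4),"mug")
E
```

```text
table z 0.33194725890825794
top0 base 7309 60.1 [ 539.8 -234.9] ((539.9259033203125, -225.30526733398438), (196.31822204589844, 316.6987609863281), 3.423779010772705)
top0 pod 1108 96.8 [ 524.  -137.4] ((529.2026977539062, -195.01885986328125), (85.52225494384766, 215.30645751953125), 3.400116443634033)
top0 spindle 59 130.8 [ 545. -305.] ((544.9012451171875, -305.0208740234375), (17.562320709228516, 19.15978240966797), 34.107906341552734)
top0 block 743 36.1 [453.9 128.3] ((452.48724365234375, 175.40438842773438), (45.22412872314453, 239.17318725585938), 4.246411323547363)
top0 red 57 77.3 [456.5 129.2] ((456.8270263671875, 129.54722595214844), (24.899383544921875, 9.689949035644531), 89.5974349975586)
top0 blue 51 78.4 [454.3 178.9] ((454.070556640625, 178.78147888183594), (9.370869636535645, 24.819311141967773), 1.3693631887435913)
top0 black 14 75.8 [456.1  80.2] ((457.56781005859375, 78.77608489990234), (8.29827880859375, 22.559099197387695), 1.9765185117721558)
top0 fresh 243 125.3 [464.  306.3] ((464.3706359863281, 306.48846435546875), (60.35194396972656, 28.64910125732422), 8
[... 878 characters left out ...]
18157958984)
scene0 blue 84 76.0 [456.3 178.4] ((455.0962829589844, 177.51124572753906), (29.193147659301758, 14.431180953979492), 81.78512573242188)
scene0 black 67 75.4 [461.1  79.4] ((459.6661682128906, 78.99339294433594), (11.94483757019043, 23.967159271240234), 4.6647257804870605)
scene0 fresh 274 125.0 [466.2 304.5] ((502.10064697265625, 272.7608642578125), (55.66694259643555, 150.32467651367188), 56.054805755615234)
scene0 spent 73 125.3 [424.4 302.6] ((422.9915466308594, 301.4353942871094), (46.983943939208984, 12.73390007019043), 89.59410858154297)
scene0 mug 0 nan [nan nan] <stdin>:10: RuntimeWarning: Mean of empty slice.
  ret = ret.dtype.type(ret / rcount)
  ret = um.true_divide(
```

View pics/crop_keys.png

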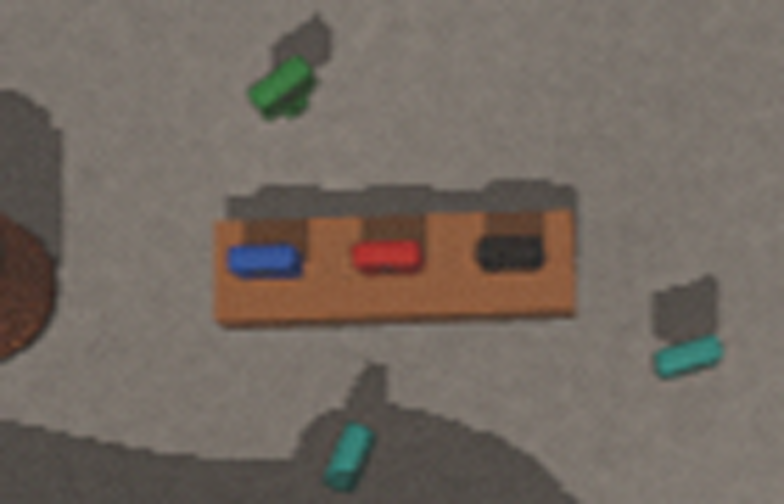

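View pics/crop_unit.png

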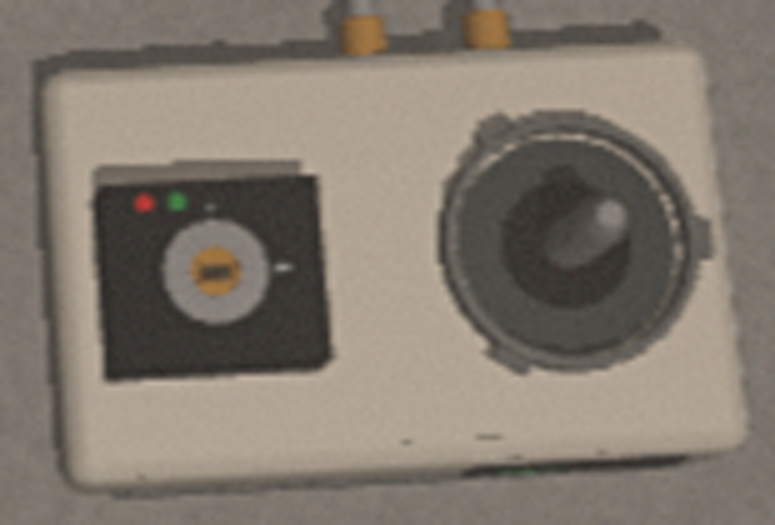

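The key crop confirms red as the middle key at crop (388,256). The unit crop shows the keyway at (215,271), running left to right along the unit's y, and the spindle tip at (610,215). Next I'll refine these positions and plan a wrist look.

```bash
python3 - <<'E'
from h import *
for tag in("top0","scene0"):
    i,p,d=load(tag); W=cloud(i,d); X,Y,Z=W[...,0],W[...,1],W[...,2]
    m=((d>0)&(X>250)&(X<650)&(Y>0)&(Y<400)&(Z>86)&(Z<135)).astype(np.uint8)
    n,l,s,c=cv2.connectedComponentsWithStats(m)
    for k in range(1,n):
        if s[k,4]>60:
            q=W[l==k]; zt=np.percentile(q[:,2],98); q=q[q[:,2]>zt-3].astype(np.float32)
            print(tag,c[k].round(),zt.round(1),cv2.minEnclosingCircle(q[:,:2].copy()))
i,p,d=load("top0")
f=lambda x:(x+.5)/5-.5
print("lock",ray(i,305+f(215),150+f(271),97),"tip",ray(i,305+f(610),150+f(215),134),"collar",ray(i,305+f(570),150+f(240),74),"red",ray(i,160+(388.5)/5.6-.5,190+256.5/5.6-.5,78),"fresh",ray(i,172,163,125))
print(manip.camera_info("wrist"))
E
```

```text
top0 [172. 164.] 129.5 ((612.1204223632812, 257.8407287597656), 30.552133560180664)
top0 [247. 167.] 94.6 ((628.5081787109375, 93.33184051513672), 37.993534088134766)
top0 [146. 236.] 129.9 ((448.5475158691406, 305.8204650878906), 30.275066375732422)
scene0 [426. 234.] 127.6 ((449.1999206542969, 303.1385803222656), 31.787822723388672)
scene0 [284. 253.] 93.3 ((633.288818359375, 90.20956420898438), 40.370994567871094)
scene0 [367. 278.] 127.5 ((611.9835815429688, 255.34837341308594), 32.02190399169922)
lock [ 526.32720307 -138.70420603   97.        ] tip [ 545.53896755 -307.69740418  134.        ] collar [ 546.26820832 -306.53908045   74.        ] red [455.8063177  128.53522819  78.        ] fresh [610.77191716 254.34317579 125.        ]
{'fovy': 59.79855105937385, 'cx': 282.8021464801625, 'cy': 216.66841094248085, 'eye': array([ 48.48635121, 553.20831779, 382.70418187]), 'orientation': array([2.86833561e+00, 1.00268907e-03, 1.34234218e+00])}
```

Emit:
step_arm(series=[27.5, -50.5, 0, -0.086, 0, 27.5, -50.5, 0, -0.086, 0, 27.5, -50.5, 0, -0.086, 0, 27.5, -50.5, 0, -0.086, 0, 27.5, -50.5, 0, -0.086, 0, 27.5, -50.5, 0, -0.086, 0, 27.5, -50.5, 0, -0.086, 0, 27.5, -50.5, 0, -0.086, 0, 27.5, -50.5, 0, -0.086, 0, 27.5, -50.5, 0, -0.086, 0, 27.5, -50.5, 0, -0.086, 0, 27.5, -50.5, 0, -0.086, 0, 27.5, -50.5, 0, -0.086, 0, 27.5, -50.5, 0, -0.086, 0, 27.5, -50.5, 0, -0.086, 0, 0, 0, 0, 0, 0, 0, 0, 0, 0, 0], squeeze=25)

```text
clock: 2.22
eef_pos: [536.9, -221.4, 230.0]
eef_rot: [-3.141, -0.001, 1.623]
wrist_force: [-0.2, 0.3, 0.1]
finger_gap: 93.8
finger_force: 0.0
```

```bash
python3 - <<'E'
from h import *
s=manip.read_state(); print(s["clock"],s["eef_pos"],s["eef_rot"],s["joints"])
i,p,d=snap("wrist","w1"); print(i["eye"],i["orientation"])
cv2.imwrite("pics/w1.png",cv2.resize(p,(800,600)))
E
```

```text
2.225 [ 536.91481001 -221.42764045  229.97224605] [-3.14072219e+00 -6.34943620e-04  1.62329913e+00] [-4.54272927e-01  3.69660476e-01  1.42948364e+00  1.36154343e-04
  1.34351777e+00 -5.06806752e-01]
[ 533.19778545 -143.30180767  382.75282157] [2.86909090e+00 7.26540634e-04 5.28210175e-02]
```

View pics/w1.png

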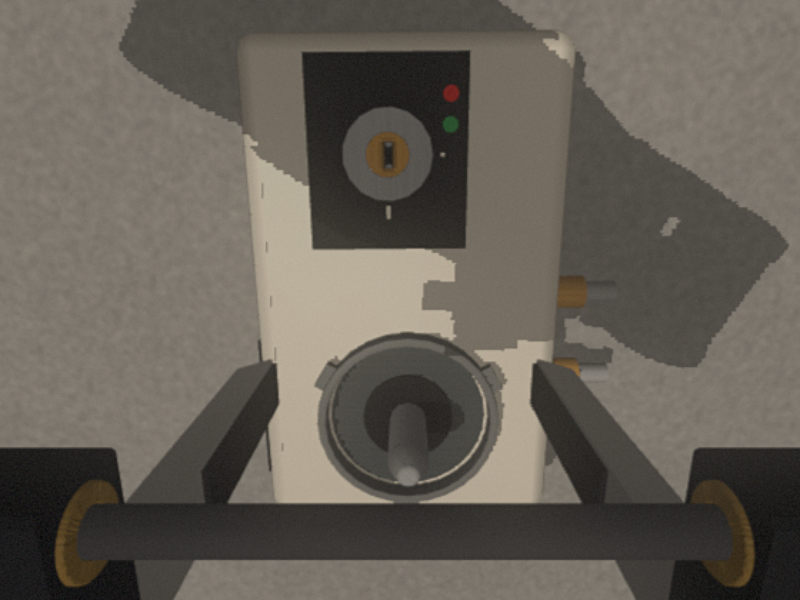

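The wrist view shows the keyway centre at (388,154), bezel centre (388,154), spindle tip (408,473) and collar centre (408,415).

```bash
python3 - <<'E'
from h import *
i,p,d=load("w1"); W=cloud(i,d); Z=W[...,2]
for n,u,v,z in(("lock",388,154,97),("tip",408,473,134),("collar",408,415,74)):
    u=(u+.5)*.7-.5; v=(v+.5)*.7-.5
    print(n,ray(i,u,v,z).round(1), W[int(round(v)),int(round(u))].round(1))
m=(d>0)&(Z>124)&(W[...,1]<-280)&(W[...,1]>-340)&(abs(W[...,0]-546)<30)
q=W[m];print("tip pts",len(q),q[q[:,2]>130].mean(0),q[:,2].max())
hsv=cv2.cvtColor(p,cv2.COLOR_BGR2HSV)
m=(d>0)&(abs(Z-97)<5)&(hsv[...,2]<60)&(W[...,1]>-220)
print("pod",cv2.minAreaRect(W[m][:,:2].astype(np.float32)))
# bezel
g=(d>0)&(abs(W[...,0]-527)<35)&(abs(W[...,1]+138)<35)&(hsv[...,2]>70)&(abs(Z-98)<5)
l,lab,st,c=cv2.connectedComponentsWithStats(g.astype(np.uint8)); k=1+st[1:,4].argmax()
print("bezel",cv2.minEnclosingCircle(W[lab==k][:,:2].astype(np.float32)),W[lab==k].mean(0))
b=g&(hsv[...,1]>110); print("brass",b.sum(),cv2.minEnclosingCircle(W[b][:,:2].astype(np.float32)))
E
```

```text
lock [ 524.2 -138.7   97. ] [ 522.7 -138.5   60.5]
tip [ 543.6 -304.5  134. ] [ 543.3 -305.2  132.9]
collar [ 543.7 -300.4   74. ] [ 543.1 -296.4   81.2]
tip pts 402 [ 543.55402086 -306.65187153  131.90593229] 134.04841885759072
pod ((523.6915893554688, -139.00503540039062), (84.58920288085938, 99.6713638305664), 3.3779287338256836)
bezel ((523.7060546875, -139.15054321289062), 23.763715744018555) [ 523.62299952 -138.57901999   96.64255094]
brass 744 ((536.7867431640625, -125.4581527709961), 29.906232833862305)
```

Emit:
step_arm(series=[-13.5, 56, 0, 0, 0, -13.5, 56, 0, 0, 0, -13.5, 56, 0, 0, 0, -13.5, 56, 0, 0, 0, -13.5, 56, 0, 0, 0, -13.5, 56, 0, 0, 0, 0, 0, 0, 0, 0, 0, 0, 0, 0, 0])

```text
clock: 3.28
eef_pos: [455.8, 114.4, 230.8]
eef_rot: [3.141, 0.0, 1.624]
wrist_force: [0.4, -0.6, -0.1]
finger_gap: 93.5
finger_force: 0.0
```

```bash
python3 - <<'E'
from h import *
s=manip.read_state(); print(s["clock"],s["eef_pos"],s["eef_rot"])
i,p,d=snap("wrist","w2"); W=cloud(i,d); Z=W[...,2]; hsv=cv2.cvtColor(p,cv2.COLOR_BGR2HSV).astype(int)
H=hsv[...,0]; sat=hsv[...,1]>120; b=(d>0)&(abs(W[...,0]-456)<60)&(W[...,1]>20)&(W[...,1]<240)
for n,c in(("red",sat&((H<4)|(H>174))),("blue",sat&(H>105)&(H<130)),("black",hsv[...,2]<60)):
    m=b&c&(abs(Z-78)<3); q=W[m]; print(n,len(q),q.mean(0).round(1) if len(q) else 0,cv2.minAreaRect(q[:,:2].astype(np.float32)) if len(q)>4 else 0)
m=b&sat&(H>4)&(H<22)&(abs(Z-36)<3)
print("block",cv2.minAreaRect(W[m][:,:2].astype(np.float32)))
cv2.imwrite("pics/w2.png",cv2.resize(p,(800,600)))
E
```

```text
3.275 [455.80577737 114.38692137 230.80880022] [3.14086472e+00 6.04470036e-05 1.62446444e+00]
red 305 [454.6 130.   76.3] ((454.29931640625, 129.9736785888672), (9.500323295593262, 26.447729110717773), 3.0942721366882324)
blue 353 [452.5 179.5  76.3] ((452.50653076171875, 179.2744140625), (9.12997817993164, 25.659276962280273), 3.064377784729004)
black 281 [456.4  80.5  76.3] ((456.4516296386719, 80.45622253417969), (9.016201972961426, 25.910579681396484), 3.182900905609131)
block ((454.88134765625, 129.53414916992188), (41.097965240478516, 149.7718963623047), 2.201345682144165)
```

Emit:
step_arm(series=[39, 32.5, 0, 0, 0, 39, 32.5, 0, 0, 0, 39, 32.5, 0, 0, 0, 39, 32.5, 0, 0, 0, 0, 0, 0, 0, 0, 0, 0, 0, 0, 0])

```text
clock: 4.08
eef_pos: [612.2, 242.8, 230.2]
eef_rot: [-3.141, 0.0, 1.622]
wrist_force: [-0.5, 0.1, -0.4]
finger_gap: 94.0
finger_force: 0.0
```

```bash
python3 - <<'E'
from h import *
s=manip.read_state(); print(s["clock"],s["eef_pos"],s["eef_rot"])
i,p,d=snap("wrist","w3"); W=cloud(i,d); Z=W[...,2]
m=(d>0)&(np.hypot(W[...,0]-612,W[...,1]-256)<60)&(abs(Z-125)<4)
print(m.sum(),cv2.minEnclosingCircle(W[m][:,:2].astype(np.float32)), Z[m].mean())
cv2.imwrite("pics/w3.png",cv2.resize(p,(800,600)))
E
```

```text
4.075 [612.18419674 242.82154299 230.16760121] [-3.14090135e+00  3.31795678e-04  1.62163428e+00]
4353 ((610.3914184570312, 257.77593994140625), 31.23940658569336) 123.36963580481337
```

View pics/w3.png

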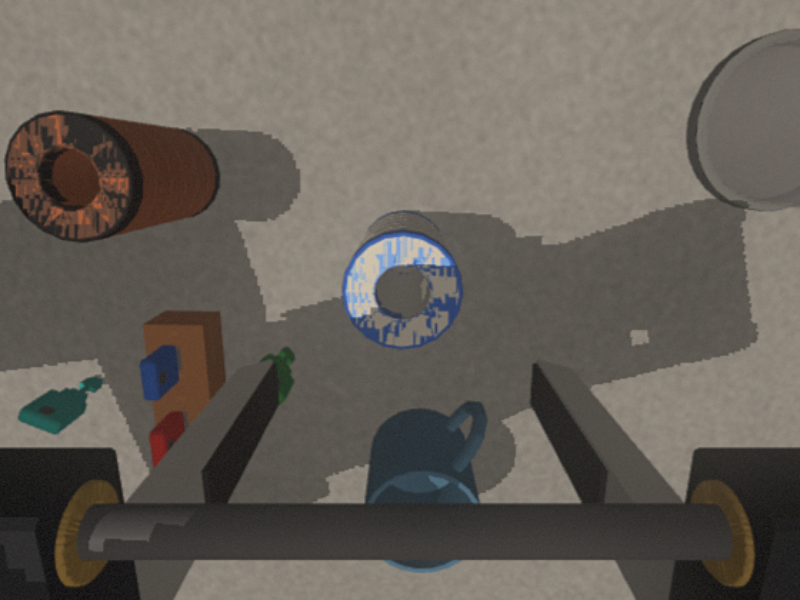

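The wrist view shows the fresh cartridge centred at (403,291), in line with the fingers' mid-plane. The neighbours are well clear of it, so I'll go down and grasp.

Emit:
step_arm(series=[-1.5, 15, -30, 0, 0, 0, 0, -45, 0, 0, 0, 0, -40, 0, 0, 0, 0, -14, 0, 0, 0, 0, 0, 0, 0, 0, 0, 0, 0, 1, 0, 0, 0, 0, 1, 0, 0, 0, 0, 1, 0, 0, 0, 0, 1, 0, 0, 0, 0, 1, 0, 0, 0, 0, 1], squeeze=25)

```text
clock: 5.5
eef_pos: [610.8, 259.2, 101.8]
eef_rot: [3.141, -0.0, 1.623]
wrist_force: [-0.6, -1.7, 4.2]
finger_gap: 60.4
finger_force: 24.9
```

Emit:
step_arm(series=[0, 0, 25, 0, 1, 0, 0, 40, 0, 1, 0, 0, 40, 0, 1, 0, 0, 40, 0, 1, -3, -20, 10, 0, 1, -5, -44, 0, 0, 1, -5, -50, 0, 0, 1, -6, -50, 0, 0, 1, -6, -50, 0, 0, 1, -6, -50, 0, 0, 1, -6, -50, 0, 0, 1, -6, -50, 0, 0, 1, -6, -50, 0, 0, 1, -6, -50, 0, 0, 1, -5, -40, 0, 0, 1, -4, -30, 0, 0, 1, 0, 0, 0, 0, 1])

```text
clock: 7.62
eef_pos: [545.0, -277.0, 254.3]
eef_rot: [-3.139, -0.001, 1.62]
wrist_force: [-0.3, -0.3, -3.1]
finger_gap: 60.4
finger_force: 24.9
```

```bash
python3 - <<'E'
from h import *
s=manip.read_state(); print(s["clock"],s["eef_pos"],s["eef_rot"],s["wrist_force"],s["finger_gap"])
i,p,d=snap("wrist","w4"); W=cloud(i,d)
cv2.imwrite("pics/w4.png",cv2.resize(p,(800,600)))
E
```

```text
7.625 [ 544.98508505 -277.03737856  254.30064766] [-3.13896508e+00 -1.32023816e-03  1.61966962e+00] [-0.34595442 -0.28321358 -3.14329173] 60.361764843314795
```

View pics/w4.png

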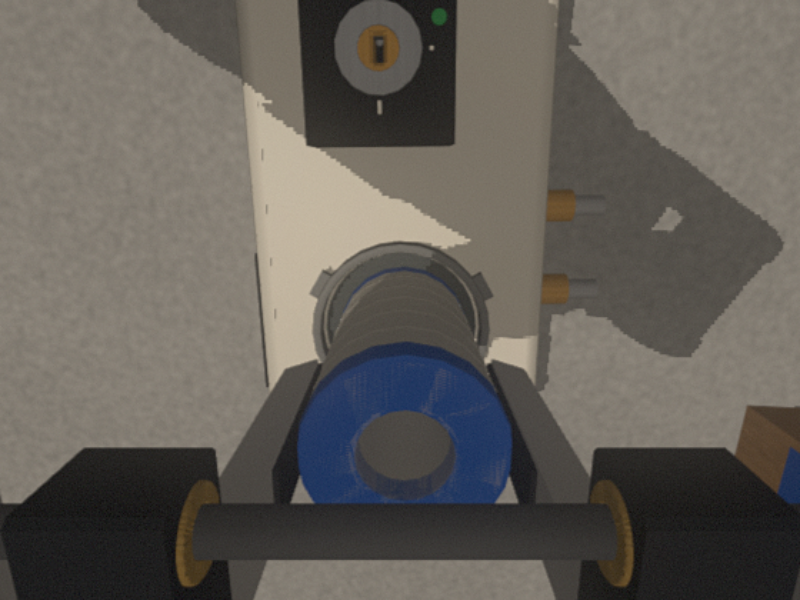

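The cartridge is held upright, with its top ring centred near (405,440). I'll measure its axis against the TCP and against the spindle in this same camera.

```bash
python3 - <<'E'
from h import *
i,p,d=load("w4"); W=cloud(i,d); hsv=cv2.cvtColor(p,cv2.COLOR_BGR2HSV).astype(int)
m=(d>0)&(hsv[...,1]>100)&(abs(hsv[...,0]-112)<15)&(abs(W[...,0]-545)<50)&(W[...,2]>268)
q=W[m]; print(len(q),np.percentile(q[:,2],[5,50,95]))
q=q[q[:,2]>np.percentile(q[:,2],50)-2]
from scipy.optimize import least_squares
# inner bore edge & outer edge fit by enclosing circle
print(cv2.minEnclosingCircle(q[:,:2].astype(np.float32)))
r=np.hypot(q[:,0]-545,q[:,1]+277); 
n=q; A=np.c_[n,np.ones(len(n))]; 
c,_,_,_=np.linalg.lstsq(np.c_[n[:,:2],np.ones(len(n))],n[:,2],rcond=None); print("tilt",c[:2])
E
```

```text
10337 [273.75338315 275.99477829 277.05435682]
((548.0018310546875, -256.4283447265625), 47.709537506103516)
tilt [-0.01184841  0.06753533]
```

```bash
python3 - <<'E'
from h import *
i,p,d=load("w4"); W=cloud(i,d); hsv=cv2.cvtColor(p,cv2.COLOR_BGR2HSV).astype(int)
v,u=np.mgrid[:420,:560]
m=(hsv[...,1]>100)&(abs(hsv[...,0]-112)<15)&(u>200)&(u<365)&(v>235)&(v<348)&(d>0)
# plane RANSAC-ish
q=W[m]
sel=np.ones(len(q),bool)
for _ in range(8):
    c=np.linalg.lstsq(np.c_[q[sel][:,:2],np.ones(sel.sum())],q[sel][:,2],rcond=None)[0]
    r=q[:,2]-np.c_[q[:,:2],np.ones(len(q))]@c; sel=abs(r-np.median(r[sel]))<max(1.2,2*np.median(abs(r[sel])))
print("plane",c,sel.sum(),len(q)); t=q[sel]
print("bbox",np.percentile(t,[0.5,50,99.5],axis=0).round(1))
h=cv2.convexHull(t[:,:2].astype(np.float32))[:,0]
from scipy.optimize import least_squares
f=least_squares(lambda x:np.hypot(h[:,0]-x[0],h[:,1]-x[1])-31,[545,-277],loss="soft_l1"); print("outer",f.x,f.cost,len(h))
for nm,(a,b) in dict(L=(299,430),R=(511,430),T=(405,344),boreL=(356,452),boreR=(455,452),boreT=(405,410)).items():
    print(nm,ray(i,a*.7-.15,b*.7-.15,277).round(1))
print("collar top edge",ray(i,402*.7-.15,243*.7-.15,74).round(1),"L",ray(i,314*.7-.15,318*.7-.15,74).round(1),"R",ray(i,489*.7-.15,318*.7-.15,74).round(1),"lock",ray(i,378*.7-.15,47*.7-.15,97).round(1))
E
```

```text
plane [-6.75106839e-03 -9.78219569e-04  2.79463955e+02] 8723 9821
bbox [[ 515.9 -292.   274.8]
 [ 544.4 -266.7  276. ]
 [ 575.1 -248.3  277.3]]
outer [ 545.56207092 -278.06731616] 28.21620676045937 43
L [ 515.9 -271.2  277. ]
R [ 574.5 -268.2  277. ]
T [ 544.  -244.6  277. ]
boreL [ 531.8 -277.2  277. ]
boreR [ 559.5 -275.8  277. ]
boreT [ 544.9 -263.6  277. ]
collar top edge [ 542.  -247.5   74. ] L [ 485.9 -300.5   74. ] R [ 602.2 -294.6   74. ] lock [ 523.9 -138.6   97. ]
```

Emit:
step_arm(series=[-1, -15, 0, 0, 1, 0, -13.5, 0, 0, 1, 0, 0, 0, 0, 1, 0, 0, -10, 0, 1, 0, 0, -10, 0, 1, 0, 0, -6, 0, 1, 0, 0, -6, 0, 1, 0, 0, 0, 0, 1])

```text
clock: 8.68
eef_pos: [545.7, -303.4, 224.1]
eef_rot: [-3.141, -0.0, 1.623]
wrist_force: [-0.4, -0.1, -2.6]
finger_gap: 60.2
finger_force: 24.9
```

Emit:
step_arm(series=[-1.5, -2, 0, 0, 1, 0, 0, 0, 0, 1, 0, 0, -4, 0, 1, 0, 0, -4, 0, 1, 0, 0, 0, 0, 1])

```text
clock: 9.3
eef_pos: [544.1, -305.2, 215.9]
eef_rot: [-3.141, -0.0, 1.623]
wrist_force: [-0.1, 0.2, -2.8]
finger_gap: 60.2
finger_force: 24.9
```

Emit:
step_arm(series=[0, 0, -8, 0, 1, 0, 0, -8, 0, 1, 0, 0, -8, 0, 1, 0, 0, -8, 0, 1, 0, 0, -8, 0, 1, 0, 0, -5, 0, 1, 0, 0, -2, 0, 1, 0, 0, 0, 0, 1])

```text
clock: 10.3
eef_pos: [544.3, -305.4, 169.5]
eef_rot: [3.141, 0.0, 1.623]
wrist_force: [-0.0, 0.9, -0.7]
finger_gap: 60.6
finger_force: 24.9
```

Emit:
step_arm(series=[0, 0, -1.5, 0, 1, 0, 0, -1, 0, 1, 0, 0, -0.7, 0, 1, 0, 0, -0.5, 0, 1, 0, 0, 0, 0, 1])

```text
clock: 10.92
eef_pos: [544.3, -305.4, 165.8]
eef_rot: [3.142, 0.0, 1.623]
wrist_force: [-0.5, 0.8, -2.1]
finger_gap: 60.1
finger_force: 24.9
```

Emit:
step_arm(series=[0, 0, -0.7, 0, 1, 0, 0, -0.5, 0, 1, 0, 0, 0, 0, 1])

```text
clock: 11.3
eef_pos: [544.3, -305.5, 165.7]
eef_rot: [3.141, 0.001, 1.623]
wrist_force: [-4.2, 1.3, 8.1]
finger_gap: 60.7
finger_force: 25.0
```

Emit:
step_arm(series=[0, 0, 0, 0, 0.6, 0, 0, 0, 0, 0, 0, 0, 0, 0, 0, 0, 0, 0, 0, 0, 0, 0, 15, 0, 0, 0, 0, 30, 0, 0, 0, 0, 25, 0, 0, -10, 40, 0, 0, 0, -10, 52, 0, 0, 0, -10, 52, 0, 0, 0, -10, 52, 0, 0, 0, -10, 52, 0, 0, 0, -10, 52, 0, 0, 0, -10, 52, 0, 0, 0, -10, 52, -20, 0, 0, -9.5, 31, -40, 0, 0, 0, 0, -30, 0, 0])

```text
clock: 13.42
eef_pos: [454.2, 131.5, 144.4]
eef_rot: [3.141, -0.0, 1.626]
wrist_force: [1.1, -0.7, -0.4]
finger_gap: 94.0
finger_force: 0.0
```

```bash
python3 - <<'E'
from h import *
s=manip.read_state(); print(s["clock"],s["eef_pos"],s["eef_rot"],s["wrist_force"],s["finger_gap"])
for n in ("top","scene"):
    i,p,d=snap(n,n+"1"); W=cloud(i,d); m=(d>0)&(np.hypot(W[...,0]-545,W[...,1]+306)<45)&(W[...,2]>110); q=W[m]; zt=np.percentile(q[:,2],95); q=q[q[:,2]>zt-4]
    print(n,zt,q[:,2].mean(),cv2.minEnclosingCircle(q[:,:2].astype(np.float32)))
E
```

```text
13.425 [454.20121695 131.50795148 144.35158247] [ 3.14080463e+00 -2.86303074e-04  1.62568374e+00] [ 1.10294338 -0.68713946 -0.35766732] 94.04086551101767
top 191.70368909095504 189.79930291783418 ((546.1061401367188, -305.78369140625), 31.024803161621094)
scene 191.45521961595952 190.38104091816825 ((547.1318359375, -308.7700500488281), 32.38263702392578)
```

Emit:
step_arm(series=[0, 0, 0, 0, 0.6, 0, 0, 0, 0, 0.6, 0, 0, -20, 0, 0.6, 0, 0, -25, 0, 0.6, 0, 0, -19, 0, 0.6, 0, 0, -8, 0, 0.6, 0, 0, 0, 0, 0.6], squeeze=40)

```text
clock: 14.4
eef_pos: [455.0, 129.6, 73.0]
eef_rot: [3.141, -0.0, 1.623]
wrist_force: [-1.0, 0.3, -0.9]
finger_gap: 37.8
finger_force: 0.0
```

```bash
python3 - <<'E'
from h import *
s=manip.read_state(); print(s["clock"],s["eef_pos"],s["eef_rot"],s["wrist_force"],s["finger_gap"])
i,p,d=snap("wrist","w5"); W=cloud(i,d); Z=W[...,2]; hsv=cv2.cvtColor(p,cv2.COLOR_BGR2HSV).astype(int); H=hsv[...,0]
m=(hsv[...,1]>120)&((H<4)|(H>174))&(d>0)&(abs(W[...,0]-455)<25)&(abs(W[...,1]-130)<25)&(abs(Z-78)<4)
q=W[m]; print(len(q),q.mean(0),cv2.minAreaRect(q[:,:2].astype(np.float32)))
cv2.imwrite("pics/w5.png",cv2.resize(p,(800,600)))
E
```

```text
14.4 [455.04810401 129.57139109  73.02313435] [ 3.14118665e+00 -7.18504257e-05  1.62250689e+00] [-1.01633956  0.30970411 -0.93768907] 37.79469110919624
1156 [454.61742036 130.92951304  76.08443044] ((454.7051086425781, 130.21646118164062), (10.486262321472168, 27.940261840820312), 2.3188576698303223)
```

View pics/w5.png

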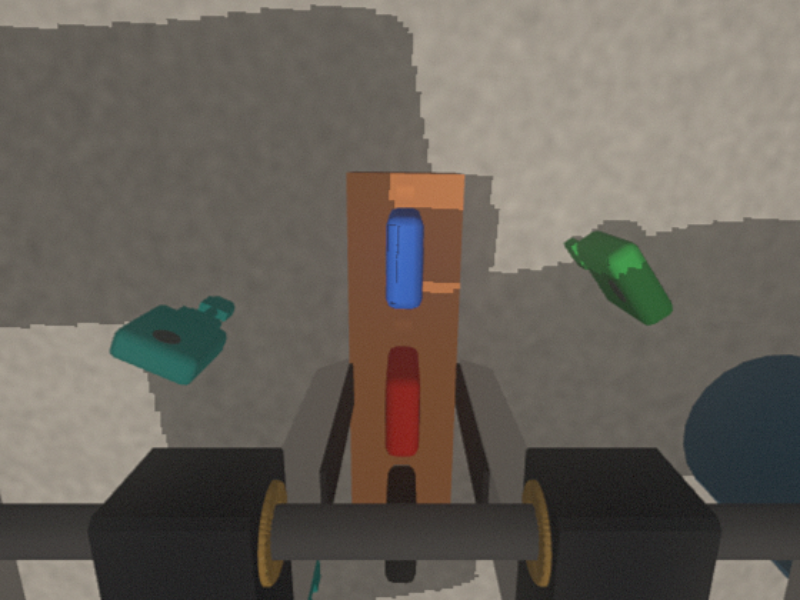

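The red head at (402,400) sits squarely between the fingers, so I'll close on it.

Emit:
step_arm(series=[0, 0.6, -2, 0, 0.6, 0, 0, 0, 0, 1, 0, 0, 0, 0, 1, 0, 0, 0, 0, 1, 0, 0, 0, 0, 1], squeeze=45)

```text
clock: 15.08
eef_pos: [454.8, 130.3, 70.6]
eef_rot: [3.142, -0.0, 1.623]
wrist_force: [0.7, 0.7, 1.3]
finger_gap: 10.9
finger_force: 45.0
```

Emit:
step_arm(series=[0, 0, 4, 0, 1, 0, 0, 10, 0, 1, 0, 0, 20, 0, 1, 0, 0, 30, 0, 1, 0, 0, 25, 0, 1, 0, 0, 10, 0, 1, 0, 0, 0, 0, 1, 0, 0, 0, 0, 1])

```text
clock: 16.08
eef_pos: [454.4, 130.2, 168.6]
eef_rot: [-3.14, 0.0, 1.623]
wrist_force: [-0.9, -0.1, -0.5]
finger_gap: 10.5
finger_force: 45.0
```

```bash
python3 - <<'E'
from h import *
s=manip.read_state(); print(s["clock"],s["eef_pos"],s["eef_rot"],s["wrist_force"],s["finger_gap"])
i,p,d=snap("wrist","w6"); W=cloud(i,d); Z=W[...,2]; hsv=cv2.cvtColor(p,cv2.COLOR_BGR2HSV).astype(int); H=hsv[...,0]
m=(hsv[...,1]>120)&((H<4)|(H>174))&(d>0)&(abs(W[...,0]-455)<25)&(abs(W[...,1]-130)<30)&(Z>140)
q=W[m]; q=q[q[:,2]>np.percentile(q[:,2],60)-3]; print(len(q),q.mean(0),cv2.minAreaRect(q[:,:2].astype(np.float32)))
i,p,d=snap("scene","s2"); cv2.imwrite("pics/s2.png",cv2.resize(p[120:300,180:420],(800,600),interpolation=cv2.INTER_CUBIC))
E
```

```text
16.075 [454.35486939 130.15946305 168.64801257] [-3.14013260e+00  2.19135370e-04  1.62276308e+00] [-0.89866762 -0.14757221 -0.50514   ] 10.539563534170838
1309 [454.57667367 131.23211943 173.99364906] ((454.654052734375, 130.47479248046875), (10.720038414001465, 28.029651641845703), 2.282102108001709)
```

View pics/s2.png

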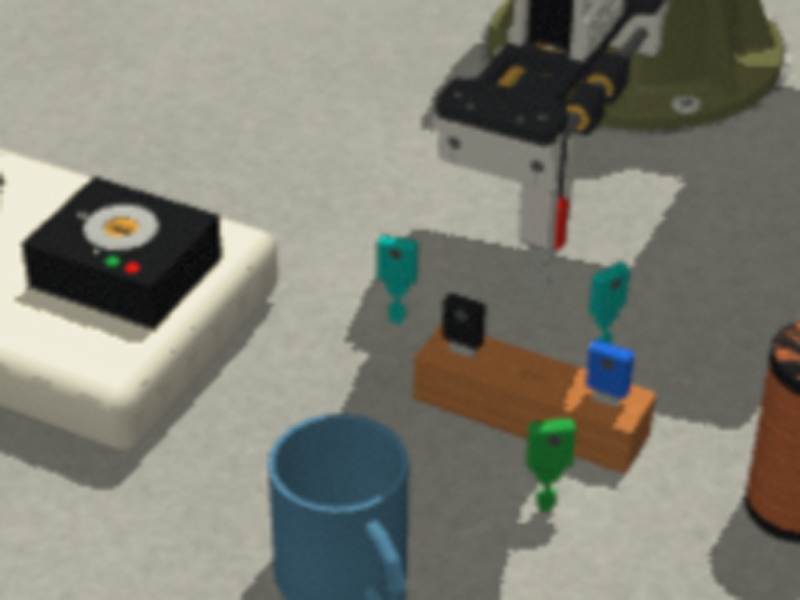

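Emit:
step_arm(series=[4, -15, 10, 0, 1, 13, -50, 10, 0, 1, 13, -50, 0, 0, 1, 13, -50, 0, 0, 1, 13, -50, 0, 0, 1, 9, -38, 0, 0, 1, 4, -16.3, 0, 0.005, 1, 0, 0, 0, 0, 1, 0, 0, 0, 0, 1])

```text
clock: 17.3
eef_pos: [523.6, -138.1, 189.7]
eef_rot: [-3.142, -0.0, 1.629]
wrist_force: [-0.7, -0.2, 0.6]
finger_gap: 10.5
finger_force: 45.0
```

```bash
python3 - <<'E'
from h import *
s=manip.read_state(); print(s["clock"],s["eef_pos"],s["eef_rot"],s["wrist_force"],s["finger_gap"],s["joints"][5])
i,p,d=snap("wrist","w7"); W=cloud(i,d); Z=W[...,2]; hsv=cv2.cvtColor(p,cv2.COLOR_BGR2HSV).astype(int); H=hsv[...,0]
m=(hsv[...,1]>120)&((H<4)|(H>174))&(d>0)&(Z>175)&(Z<205)
q=W[m]; q=q[q[:,2]>np.percentile(q[:,2],60)-3]; print(len(q),cv2.minAreaRect(q[:,:2].astype(np.float32)))
m=(d>0)&(abs(Z-97)<5)&(np.hypot(W[...,0]-524,W[...,1]+139)<32)&(hsv[...,2]>75)
h=cv2.convexHull(W[m][:,:2].astype(np.float32))[:,0]
from scipy.optimize import least_squares
print(m.sum(),least_squares(lambda x:np.hypot(h[:,0]-x[0],h[:,1]-x[1])-24,[524,-139],loss="soft_l1",f_scale=.5).x,h.min(0),h.max(0))
cv2.imwrite("pics/w7.png",cv2.resize(p[200:400,160:430],(800,592),interpolation=cv2.INTER_CUBIC))
E
```

```text
17.3 [ 523.6010389  -138.1018465   189.66506334] [-3.14151115e+00 -1.98845964e-04  1.62865982e+00] [-0.73032222 -0.17357888  0.555801  ] 10.530950228989449 -0.3835101355741663
1234 ((523.8348999023438, -137.62619018554688), (10.673609733581543, 27.329519271850586), 2.637740135192871)
2731 [ 523.72172766 -139.21516804] [ 499.84033 -157.05989] [ 553.94653 -115.14822]
```

View pics/w7.png

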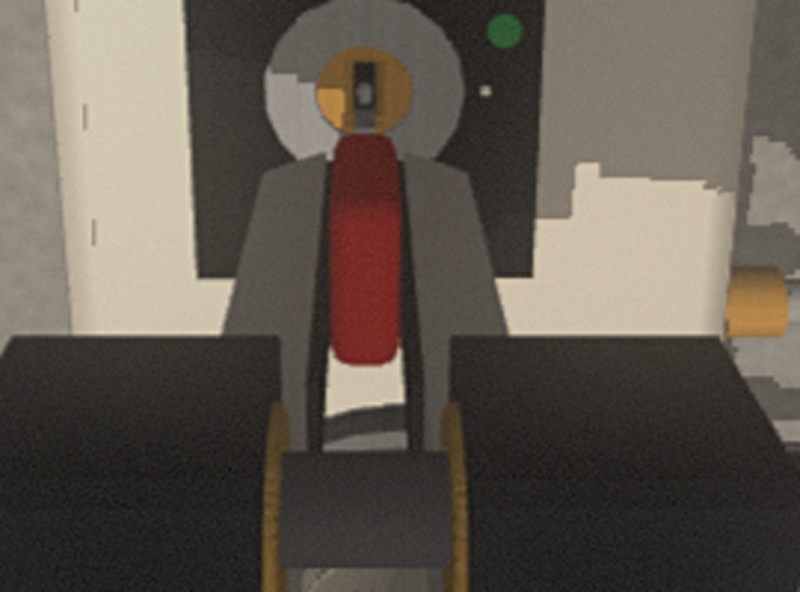

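The key head (365,250) lines up with the keyway (365,90) in x, so I'll lower it into the mouth.

Emit:
step_arm(series=[0, -0.3, -10, 0, 1, 0, 0, -10, 0, 1, 0, 0, -4, 0, 1, 0, 0, -3, 0, 1, 0, 0, -2, 0, 1, 0, 0, 0, 0, 1])

```text
clock: 18.1
eef_pos: [523.7, -139.4, 160.5]
eef_rot: [-3.142, 0.0, 1.628]
wrist_force: [-0.0, 0.3, -0.9]
finger_gap: 11.0
finger_force: 45.0
```

Emit:
step_arm(series=[0, 0, -2, 0, 1, 0, 0, -2, 0, 1, 0, 0, -2, 0, 1, 0, 0, 0, 0, 1])

```text
clock: 18.6
eef_pos: [523.7, -139.3, 154.4]
eef_rot: [-3.141, -0.0, 1.628]
wrist_force: [0.6, -0.1, -0.5]
finger_gap: 10.9
finger_force: 45.0
```

Emit:
step_arm(series=[0, 0, -2.5, 0, 1, 0, 0, -2.5, 0, 1, 0, 0, -2.5, 0, 1, 0, 0, 0, 0, 1])

```text
clock: 19.1
eef_pos: [523.6, -139.3, 146.7]
eef_rot: [-3.141, -0.0, 1.628]
wrist_force: [0.1, 0.8, -1.1]
finger_gap: 10.6
finger_force: 45.0
```

Just above the pins. I'll push in small steps, rocking a few degrees.

Emit:
step_arm(series=[0, 0, -1.5, 0, 1, 0, 0, -1, 0.03, 1, 0, 0, -1, -0.06, 1, 0, 0, -1, 0.06, 1, 0, 0, -1, -0.06, 1, 0, 0, -1, 0.03, 1], squeeze=55)

```text
clock: 19.85
eef_pos: [523.8, -139.3, 140.6]
eef_rot: [3.142, -0.0, 1.63]
wrist_force: [-0.2, 2.3, 2.6]
finger_gap: 10.5
finger_force: 55.0
```

Emit:
step_arm(series=[0, 0, -1, 0.04, 1, 0, 0, -1, -0.08, 1, 0, 0, -1, 0.08, 1, 0, 0, -1, -0.08, 1, 0, 0, -1, 0.08, 1, 0, 0, -1, -0.04, 1])

```text
clock: 20.6
eef_pos: [524.2, -139.4, 135.3]
eef_rot: [3.14, 0.0, 1.632]
wrist_force: [-0.2, 3.0, 5.9]
finger_gap: 10.5
finger_force: 55.0
```

Emit:
step_arm(series=[0, 0, -1, 0.06, 1, 0, 0, -1, -0.1, 1, 0, 0, -1, 0.08, 1, 0, 0, -0.5, -0.04, 1, 0, 0, 0, 0, 1])

```text
clock: 21.22
eef_pos: [524.0, -139.3, 131.3]
eef_rot: [3.141, 0.0, 1.63]
wrist_force: [1.3, 1.8, 2.9]
finger_gap: 10.6
finger_force: 55.0
```

Emit:
step_arm(series=[0, 0, -0.7, 0.04, 1, 0, 0, -0.5, -0.04, 1, 0, 0, 0, 0, 1])

```text
clock: 21.6
eef_pos: [524.1, -139.3, 130.6]
eef_rot: [3.14, 0.0, 1.63]
wrist_force: [-0.6, 3.7, 7.3]
finger_gap: 10.8
finger_force: 55.0
```

Emit:
step_arm(series=[0, 0, -0.7, 0.06, 1, 0, 0, -0.5, -0.06, 1, 0, 0, 0, 0, 1])

```text
clock: 21.98
eef_pos: [524.2, -139.2, 130.1]
eef_rot: [3.14, 0.0, 1.63]
wrist_force: [-4.6, 4.3, 16.3]
finger_gap: 10.4
finger_force: 55.0
```

```bash
python3 - <<'E'
from h import *
s=manip.read_state(); print(s["eef_pos"],s["eef_rot"],s["wrist_force"],s["moment"],s["joints"].round(3))
for n,dx in(("wrist",0),("scene",0),("top",0)):
    i,p,d=snap(n,n+"8"); W=cloud(i,d); Z=W[...,2]; hsv=cv2.cvtColor(p,cv2.COLOR_BGR2HSV).astype(int); H=hsv[...,0]
    b=(d>0)&(abs(W[...,0]-525)<40)&(abs(W[...,1]+139)<45)
    m=b&(hsv[...,1]>120)&((H<4)|(H>174))&(Z>105)
    if m.sum(): print(n,m.sum(),np.percentile(Z[m],[50,90,99]).round(1),W[m].mean(0).round(1))
    k=b&(hsv[...,2]<60)&(abs(Z-97)<6); print(" pod",k.sum(),np.median(Z[k]))
i,p,d=load("w6"); W=cloud(i,d); hsv=cv2.cvtColor(p,cv2.COLOR_BGR2HSV).astype(int); H=hsv[...,0]
m=(d>0)&(hsv[...,1]>120)&((H<4)|(H>174))&(abs(W[...,0]-455)<25)&(abs(W[...,1]-130)<30)&(W[...,2]>140); print("w6",np.percentile(W[m][:,2],[50,90,99]))
E
```

```text
[ 524.16505984 -139.24829497  130.08003327] [3.14002574e+00 3.39745186e-04 1.62992346e+00] [-4.58284997  4.30780366 16.30367815] [0.86204196 0.92285092 0.03168912] [-0.327  0.386  1.653  0.     1.101 -0.387]
wrist 1738 [135.1 136.3 137.2] [ 524.2 -135.3  131.9]
 pod 10602 94.98323813013351
scene 60 [127.2 138.1 139.4] [ 526.1 -131.1  126.4]
 pod 535 97.75565537463319
 pod 27 96.55486603381269
w6 [173.78500597 174.95328207 175.78050048]
```

Head top is at about 139 mm, where it should be with the shoulder on the face, so the key is home. Next I'll turn it clockwise.

Emit:
step_arm(series=[0, 0, 0.3, -0.07, 1, 0, 0, 0, -0.1, 1, 0, 0, 0, -0.1, 1, 0, 0, 0, -0.1, 1, 0, 0, 0, 0, 1])

```text
clock: 22.75
eef_pos: [524.0, -139.3, 130.1]
eef_rot: [3.14, -0.0, 1.259]
wrist_force: [-3.1, 4.1, 12.7]
finger_gap: 10.6
finger_force: 55.0
```

```bash
python3 -c "
from h import *
s=manip.read_state(); print(s['eef_pos'],s['eef_rot'],s['wrist_force'],s['moment'])"
```

```text
[ 524.02645926 -139.34600572  130.10015883] [ 3.14041474e+00 -1.48402210e-06  1.25928277e+00] [-3.14755861  4.09939495 12.65548768] [0.61585735 0.85485702 0.05803146]
```

Emit:
step_arm(series=[0, 0, 0, -0.12, 1, 0, 0, 0, -0.12, 1, 0, 0, 0, -0.12, 1, 0, 0, 0, -0.12, 1, 0, 0, 0, -0.12, 1, 0, 0, 0, -0.12, 1, 0, 0, 0, -0.12, 1, 0, 0, 0, -0.12, 1, 0, 0, 0, -0.12, 1, 0, 0, 0, -0.1, 1, 0, 0, 0, 0, 1])

```text
clock: 24.12
eef_pos: [523.8, -139.1, 130.0]
eef_rot: [-3.141, -0.0, 0.079]
wrist_force: [-5.3, 5.1, 14.4]
finger_gap: 10.8
finger_force: 55.0
```

```bash
python3 -c "
from h import *
s=manip.read_state(); print(s['eef_pos'],s['eef_rot'],s['wrist_force'],s['moment'])"
```

```text
[ 523.76256869 -139.14441417  130.02560146] [-3.14145155e+00 -3.27698456e-04  7.92746551e-02] [-5.32784393  5.09410323 14.43917083] [0.98268969 1.30867994 0.04191657]
```

Emit:
step_arm(series=[0, 0, 0, -0.06, 1, 0, 0, 0, -0.06, 1, 0, 0, 0, -0.03, 1, 0, 0, 0, 0, 1])

```text
clock: 24.62
eef_pos: [523.8, -139.1, 130.0]
eef_rot: [-3.141, -0.0, -0.07]
wrist_force: [-5.5, 5.7, 14.3]
finger_gap: 10.8
finger_force: 55.0
```

```bash
python3 -c "
from h import *
s=manip.read_state(); print(s['eef_pos'],s['eef_rot'],s['wrist_force'],s['moment'])"
```

```text
[ 523.77505944 -139.10811953  130.04316806] [-3.14139582e+00 -3.45761873e-04 -6.96124233e-02] [-5.46507442  5.71289675 14.33230687] [1.07215432 1.37213693 0.09959541]
```

Emit:
step_arm(series=[0, 0, 0, -0.04, 1, 0, 0, 0, 0, 1])

```text
clock: 24.88
eef_pos: [523.8, -139.1, 130.1]
eef_rot: [-3.141, -0.0, -0.11]
wrist_force: [-4.7, 5.1, 15.2]
finger_gap: 10.8
finger_force: 55.0
```

```bash
python3 -c "
from h import *
s=manip.read_state(); print(s['eef_rot'],s['wrist_force'],s['moment'])"
```

```text
[-3.14129938e+00 -4.69309346e-04 -1.09809717e-01] [-4.67066357  5.12058514 15.22443295] [1.15342507 1.27100625 0.05376321]
```

Emit:
step_arm(series=[0, 0, 0, -0.04, 1, 0, 0, 0, -0.03, 1, 0, 0, 0, 0, 1])

```text
clock: 25.25
eef_pos: [523.9, -139.1, 130.1]
eef_rot: [-3.141, -0.0, -0.179]
wrist_force: [-4.7, 5.7, 14.9]
finger_gap: 10.5
finger_force: 55.0
```

```bash
python3 -c "
from h import *
s=manip.read_state(); print(s['eef_rot'],s['wrist_force'],s['moment'])
i,p,d=snap('wrist','w9'); W=cloud(i,d); hsv=cv2.cvtColor(p,cv2.COLOR_BGR2HSV).astype(int); H=hsv[...,0]
m=(d>0)&(hsv[...,1]>120)&((H<4)|(H>174))&(W[...,2]>130)&(abs(W[...,0]-524)<25)&(abs(W[...,1]+139)<25)
print(m.sum(),cv2.minAreaRect(W[m][:,:2].astype(np.float32)))
cv2.imwrite('pics/w9.png',cv2.resize(p,(800,600)))
"
```

```text
[-3.14133029e+00 -4.90938883e-04 -1.79310521e-01] [-4.71218754  5.67729781 14.90056355] [1.26496693 1.18274048 0.26763657]
1355 ((524.4424438476562, -139.39956665039062), (10.830648422241211, 27.714797973632812), 79.46898651123047)
```

Emit:
step_arm(series=[0, 0, 0, 0, 1, 0, 0, 0, 0, 1, 0, 0, 0, 0, 1, 0, 0, 0, 0, 1, 0, 0, 0, 0, 1, 0, 0, 0, 0, 1, 0, 0, 0, 0, 1, 0, 0, 0, 0, 1])

```text
clock: 26.3
eef_pos: [523.8, -139.0, 130.0]
eef_rot: [-3.141, -0.0, -0.179]
wrist_force: [-4.5, 5.9, 14.0]
finger_gap: 10.5
finger_force: 55.0
```

```bash
python3 -c "
from h import *
s=manip.read_state(); print(s['clock'],s['eef_rot'],s['wrist_force'],s['moment'],s['finger_force'])
if s['moment'][2]>0.13: print(manip.sign_off())
"
```

```text
26.3 [-3.14130664e+00 -4.58835411e-04 -1.78844230e-01] [-4.5127463   5.85151457 14.03096507] [1.25644001 1.23099958 0.23742141] 55.034419298172
the job is handed in; nothing more can be done
None
```

I handed the job in at 26.3 s: the fresh cartridge is fully home on the spindle and released, and the red key is fully home in the lock, turned clockwise to its stop and still gripped. The verdict isn't shown to me, and I didn't check that the filter counter had reset.

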